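Load the burnout tray by ring size

TASK

Load the burnout-furnace tray: stand the four plaster-filled steel casting rings on its four ribbed ceramic tiles, one in the middle of each tile, in order of size, with the smallest on the tile next to the tray's upright handle and the largest on the tile at the far end from it. Keep the rings upright and set them down gently, not dropped, and leave the plaster tooth model standing among them where it is.

Things in the scene. Friction and masses are not known exactly. Their poses are not given: they have to be found in the camera images.
- ring_a: The largest casting ring: upright steel cylinder filled to the brim with off-white plaster (from above, a pale disc with a thin darker steel rim), 66 mm in diameter, 60 mm high, about 420 g, standing loose on the 3 mm bench mat. Origin: centre of its underside; z up along its axis; its yaw does not matter.
- ring_b: The second largest casting ring: upright steel cylinder filled to the brim with off-white plaster (from above, a pale disc with a thin darker steel rim), 54 mm in diameter, 55 mm high, about 260 g, standing loose on the 3 mm bench mat. Origin: centre of its underside; z up along its axis; its yaw does not matter.
- ring_c: The second smallest casting ring: upright steel cylinder filled to the brim with off-white plaster (from above, a pale disc with a thin darker steel rim), 42 mm in diameter, 50 mm high, about 160 g, standing loose on the 3 mm bench mat. Origin: centre of its underside; z up along its axis; its yaw does not matter.
- ring_d: The smallest casting ring: upright steel cylinder filled to the brim with off-white plaster (from above, a pale disc with a thin darker steel rim), 30 mm in diameter, 44 mm high, about 90 g, standing loose on the 3 mm bench mat. Origin: centre of its underside; z up along its axis; its yaw does not matter.
- tile_1: One of four alike beige ribbed ceramic tiles in a row along the tray, centres 80 mm apart; each is one standing place. 76 mm (x) by 72 mm, flat-topped ribs along y. Origin: centre of its underside; rib tops 15 mm above it, 25 mm above the work surface. Fixed. x runs across the row, y along it. The tile numbers say nothing about their order in the row.
- tile_2: One of four alike beige ribbed ceramic tiles in a row along the tray, centres 80 mm apart; each is one standing place. 76 mm (x) by 72 mm, flat-topped ribs along y. Origin: centre of its underside; rib tops 15 mm above it, 25 mm above the work surface. Fixed. x runs across the row, y along it. The tile numbers say nothing about their order in the row.
- tile_3: One of four alike beige ribbed ceramic tiles in a row along the tray, centres 80 mm apart; each is one standing place. 76 mm (x) by 72 mm, flat-topped ribs along y. Origin: centre of its underside; rib tops 15 mm above it, 25 mm above the work surface. Fixed. x runs across the row, y along it. The tile numbers say nothing about their order in the row.
- tile_4: One of four alike beige ribbed ceramic tiles in a row along the tray, centres 80 mm apart; each is one standing place. 76 mm (x) by 72 mm, flat-topped ribs along y. Origin: centre of its underside; rib tops 15 mm above it, 25 mm above the work surface. Fixed. x runs across the row, y along it. The tile numbers say nothing about their order in the row.
- handle: Upright wire handle with a white ceramic grip (50 mm long, 16 mm thick), at one end of the tray (either end; the other has a low lip, 17 mm high). 71 mm wide across the row, top 54 mm above its origin. Origin: on the row's centre line, 3 mm above the work surface, 52 mm from the nearest tile's centre; x across the row, y along it, either way round. Fixed, like the tray, a steel pan 90 mm wide with 16 mm high rims.
- model: Beige plaster model of a dental arch (teeth on a base), about 60 x 54 x 29 mm, loose, standing among the rings; to be left where it is. Origin: centre of its underside. It, the rings and a small jar with a blue lid (54 mm in diameter, 52 mm high) stand at least 40 mm from one another, side to side, on the mat.

How it is judged:
By the outcome, as a careful person would: the job done as asked, in the order asked, and still so for the second after the job is handed in, with the robot touching nothing.
It also fails if it takes over 102 s, if anything falls off the work surface, if the arm or the gripper's body presses on something with over 40 N, if the wrist force passes 120 N, or if a joint passes its speed limit or range.

ROBOT

A 7-joint arm with a two-finger parallel gripper is mounted at the origin on the work surface. World frame = base frame: x ahead of the robot, y to its left, z up, the work surface at z = 0. Lengths are in m, angles in rad, forces in N, time in s.
With the tool pointing down it reaches from about 0.35 to 0.9 m from the base axis. Payload 8.1 kg.
Tool frame: the origin (TCP) lies on the centre line of the jaws, within the pads' length; the fingertips stand 19 mm ahead of it and the grasp point (between the pads) is the TCP (arm.tip_reach is the distance from the TCP to the fingertips, in m); z points along the fingers, y is the line along which they close (so a half turn about z gives the same grasp; the last joint's range is limited). The gripper opens to 92 mm and grips with 3 to 60 N. Pads are 19 mm wide; open, the fingers measure 130 mm over their backs; the gripper's body (75 mm by 190 mm) begins 47 mm behind the grasp point.
Start: joints at [-1.204, 0.434, 0.025, 1.573, -0.012, 1.134, -0.075], TCP at [0.283, 0.557, 0.246] pointing down, gripper open.
Joint ranges: [-2.62, 2.62], [-0.44, 2.09], [-1.27, 1.32], [0.08, 2.57], [-1.32, 4.46], [0.12, 2], [-2.74, 2.74]. Speed limits (rad/s): [2.22, 2.22, 3.01, 3.01, 3.14, 3.14, 3.14].

INTERFACE

Orientations are given as a rotation vector (axis times angle).
In Python, from cell import arm gives the robot as it stands.
- The arm moves only by the tool arm_command, never from a script. Its argument "targets" is a list that holds one entry, the list of rows, each a list of 6 numbers: the shift along the tool's x, y, z in m, then the turn, a rotation vector about the tool's x, y, z in rad. A call has 1 to 10 rows; each row shifts and turns the commanded pose from where the row before left it, along the tool's axes as they then stand; what a row does not reach is not made up. A row lasts 1/8 s, in which the tool goes at most 62.5 mm and 10.7 degrees, less where a joint would pass 70% of its speed; a pose out of reach is approached as far as the arm can. A call with a gripper value outside its range is refused whole. "jaw" is the finger opening in m, from 0 to 0.0918, set as the call begins (left out, the last holds). The fingers move at their own pace and stop on an object; "newtons" is the grip in N (left out, the last holds). Time passes only in rows, so rows that do not move let the fingers close. It gives the time, the measured TCP pose, the force, the opening and the grip force at its end, in the units of the state.
- arm.observe(): the state, without advancing time (a new reading comes with each control period).
- arm.get_image(name): name is "scene" or "top" or "wrist"; returns a dict with "pixels" (400x640x3 uint8, red, green, blue), "z_map" (400x640 float32, m along the optical axis (not along the pixel's ray), 0 where there is no reading), "fx", "fy", "cx", "cy" (pixels), "xyz" and "rotation" of the camera in the world; the wrist camera has in their place "T_tool_cam" (4x4, takes a point from camera to tool coordinates, whose origin is the TCP and whose axes are the flange's). Camera axes: x right, y down, z forward; pixel columns grow to the right and rows downward; lengths in m; the calibration is good to about 2 mm. A picture is of the moment at which its call begins: read the wrist's pose just before it.
- arm.sign_off(): hands the job in; it is judged then, once.
The state is a dict: "clock": time; "joints": joint angles; "dq": joint speeds; "joint_efforts": joint torques, N m; "position": TCP position; "ee_rot": TCP orientation; "force": force on the tool from outside, world axes, zero at the start; "ft_torque": the same for the moment, N m; "width": opening from 0.0 (shut) to 1.0 (fully open); "gripper_force": force on a finger pad.
Only numpy, scipy, OpenCV 4.12 (cv2) and the standard library are available. Lean on these libraries where they do the work, as an engineer would, in place of code of your own. Each camera call takes 0.05 s, during which the arm holds its last target. There are 200 camera calls.

## Working session

There is one attempt and no reset: what is moved stays moved. The work goes in short steps, Python scripts to look and compute and a tool call to move; the robot and the scene stay as the last step left them, time stands still between calls to the robot, and variables do not carry over. Pictures are saved under pics/ and viewed, at most 14 in all, crops included, and the job is handed in when it is done.

Besides the shell and the picture viewer there is one more tool, called after "Request:" in YAML: its name, and indented under it one key for each argument. arm_command: Moves the arm, as the interface text tells. Its arguments: {"type":"object","properties":{"targets":{"type":"array","items":{"type":"array","items":{"type":"array","items":{"type":"number"}}}},"jaw":{"type":"number"},"newtons":{"type":"number"}},"required":["targets"]}

```bash
mkdir -p pics; python3 - <<'E'
from cell import arm
import cv2,numpy as np
s=arm.observe();print({k:np.round(v,3) for k,v in s.items()})
for n in("top","scene"):
    i=arm.get_image(n);cv2.imwrite(f"pics/{n}0.png",i["pixels"][:,:,::-1]);np.savez(f"{n}0.npz",**i)
    print(n,i["fx"],i["cx"],i["cy"],i["xyz"],i["rotation"])
E
```

```text
{'clock': np.float64(0.0), 'joints': array([-1.204,  0.435,  0.025,  1.574, -0.012,  1.134, -0.075]), 'dq': array([ 0.001,  0.001,  0.001, -0.001,  0.001, -0.   , -0.   ]), 'joint_efforts': array([ 1.0000e-03, -6.6785e+01,  9.8500e-01, -3.1445e+01, -6.1000e-02,
        4.3000e-02,  0.0000e+00]), 'position': array([0.283, 0.557, 0.245]), 'ee_rot': array([-7.310e-01, -3.055e+00,  3.000e-03]), 'force': array([-0.375, -0.577, -0.325]), 'ft_torque': array([ 0.032, -0.024, -0.026]), 'gripper_force': np.float64(0.0), 'width': np.float64(1.0)}
top 476.85089610409113 321.20139327618233 202.3148206276877 [ 0.24196074 -0.00447701  1.28798854] [-2.03957812  2.1582207  -0.25405241]
scene 405.47731880765895 318.97443865785436 196.2567762582325 [ 1.27146379 -0.31399994  0.62238843] [-1.8884498  -1.25883885  0.65179517]
```

View pics/top0.png

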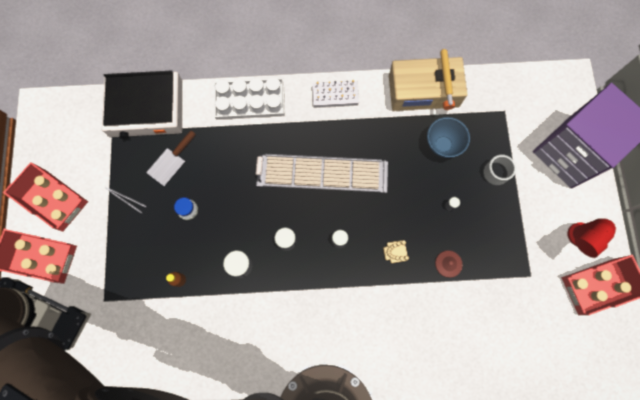

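View pics/scene0.png

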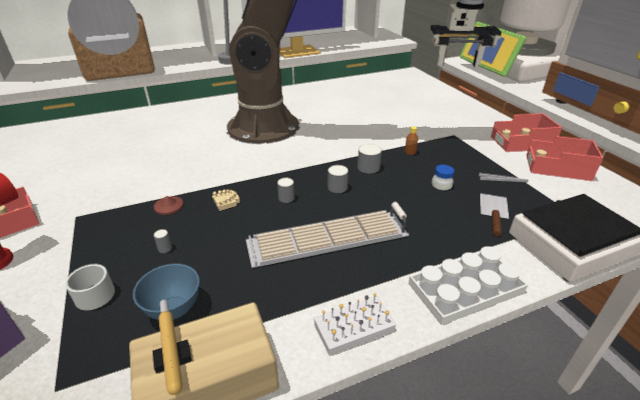

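Top view: the rings are a (236,263), b (285,238), c (340,238) and d (454,203). The model is at (396,251). The tray runs from (258,170), the handle end on the left in both views, to (387,176).

```bash
cat > h.py <<'E'
import numpy as np,cv2
from scipy.spatial.transform import Rotation as R
def world(i,uv,z=None):
    """pixels (N,2) -> world, by depth or intersecting plane z"""
    uv=np.atleast_2d(uv).astype(float)
    M=R.from_rotvec(i["rotation"]).as_matrix() if np.shape(i["rotation"])!=(3,3) else i["rotation"]
    r=np.c_[(uv[:,0]-i["cx"])/i["fx"],(uv[:,1]-i["cy"])/i["fy"],np.ones(len(uv))]
    if z is None:
        d=i["z_map"][uv[:,1].astype(int),uv[:,0].astype(int)];return (r*d[:,None])@M.T+i["xyz"]
    w=r@M.T;return i["xyz"]+w*((z-i["xyz"][2])/w[:,2])[:,None]
E
python3 - <<'E'
from h import *
i=dict(np.load("top0.npz"));px=i["pixels"].astype(int)
vv,uu=np.mgrid[:400,:640];W=world(i,np.c_[uu.ravel(),vv.ravel()]).reshape(400,640,3)
for n,u,v,h,r in [("a",236,263,.063,.033),("b",285,238,.058,.027),("c",340,238,.053,.021),("d",454,203,.047,.015)]:
    sl=(slice(v-22,v+22),slice(u-22,u+22))
    m=(px[sl].min(2)>150)&(abs(W[sl][...,2]-h)<.012)
    ys,xs=np.nonzero(m);c=[xs.mean()+u-22,ys.mean()+v-22]
    p=world(i,c,h)[0];print(n,np.round(p,4),"px",m.sum(),"diam mm",2000*np.sqrt(m.sum()/np.pi)*(i["xyz"][2]-h)/i["fx"],"z",np.median(W[sl][...,2][m]))
m=(W[...,2]>.018)&(W[...,2]<.035)&(px[...,0]-px[...,2]>20)&(px[...,0]>120)
m[:150]=0;m[198:]=0;m[:,:250]=0;m[:,395:]=0
ys,xs=np.nonzero(m);p=world(i,np.c_[xs,ys],.025)
rc=cv2.minAreaRect((p[:,:2]*1000).astype(np.float32));print("tiles",rc,np.round(cv2.boxPoints(rc)))
m=(W[...,2]>.04)&(W[...,2]<.08);m[:145]=0;m[198:]=0;m[:,:245]=0;m[:,395:]=0
print("handle?",m.sum(),np.round(W[m].mean(0),3))
for n,u,v in [("model",396,251),("jar",183,206),("bowl",448,138),("cup",500,170),("bottle",173,279),("red",450,263)]:
    sl=(slice(v-20,v+20),slice(u-20,u+20));q=W[sl];k=q[...,2]>.015
    print(n,np.round(q[k].min(0),3),np.round(q[k].max(0),3))
E
```

```text
a [0.3868 0.2067 0.063 ] px 495 diam mm 64.4921835024591 z 0.06263143339134536
b [0.4468 0.0797 0.058 ] px 317 diam mm 51.82068529248533 z 0.05774428838724277
c [ 0.4403 -0.0644  0.053 ] px 186 diam mm 39.85582978911938 z 0.05277031727741588
d [ 0.5193 -0.3767  0.047 ] px 85 diam mm 27.07382950205662 z 0.04717246167037592
tiles ((629.327392578125, -28.599456787109375), (310.2867736816406, 78.04226684570312), 83.898193359375) [[ 574. -179.]
 [ 652. -187.]
 [ 685.  122.]
 [ 607.  130.]]
handle? 122 [0.646 0.141 0.053]
model [ 0.242 -0.243  0.015] [ 0.427 -0.004  1.288]
jar [ 0.242 -0.004  0.015] [0.571 0.369 1.288]
bowl [ 0.242 -0.431  0.015] [ 0.756 -0.004  1.288]
cup [ 0.242 -0.552  0.015] [ 0.642 -0.004  1.288]
bottle [ 0.242 -0.004  0.015] [0.374 0.382 1.288]
red [ 0.242 -0.38   0.015] [ 0.39  -0.004  1.288]
```

Request:
arm_command:
  targets:
    - [[0,0,0,0,0,0.1726],[0,0,0,0,0,0.1726],[0,0,0,0,0,0.1726],[0,0,0,0,0,0.1726],[0,0,0,0,0,0.1726],[0,0,0,0,0,0.1726],[0,0,0,0,0,0.1726]]
  jaw: 0.0918

```text
clock: 0.98
position: [0.2828, 0.557, 0.2453]
ee_rot: [2.343, 2.092, -0.001]
force: [-0.9, 0.7, 0.2]
width: 1.0
gripper_force: 0.0
```

Request:
arm_command:
  targets:
    - [[-0.042,0.0175,0.012,0,0,0],[-0.042,0.0175,0.012,0,0,0],[-0.042,0.0175,0.012,0,0,0],[-0.042,0.0175,0.012,0,0,0],[-0.042,0.0175,0.012,0,0,0],[-0.042,0.0175,0.012,0,0,0],[-0.042,0.0175,0.012,0,0,0],[-0.042,0.0175,0.012,0,0,0],[0,0,0,0,0,0]]

```text
clock: 2.1
position: [0.3862, 0.2045, 0.149]
ee_rot: [2.343, 2.092, -0.004]
force: [0.3, 0.0, 0.2]
width: 0.994
gripper_force: 0.0
```

```bash
cat > d.py <<'E'
# usage: d.py x y z : shift to target in tool axes + yaw error; saves wrist view if a name follows
import sys
from h import *
from cell import arm
s=arm.observe();M=R.from_rotvec(s["ee_rot"]).as_matrix()
t=np.array([float(a) for a in sys.argv[1:4]])
print("t",s["clock"],"pos",np.round(s["position"],4),"shift",np.round(M.T@(t-s["position"]),4))
D=np.c_[[.1057,.9944,0],[.9944,-.1057,0],[0,0,-1]]
print("turn",np.round(R.from_matrix(M.T@D).as_rotvec(),4),"F",np.round(s["force"],1),"w",s["width"]*91.8,"g",s["gripper_force"])
if len(sys.argv)>4:
    i=arm.get_image("wrist");T=np.array(i.pop("T_tool_cam"))
    i["rotation"]=M@T[:3,:3];i["xyz"]=M@T[:3,3]+s["position"]
    np.savez(sys.argv[4]+".npz",**i);cv2.imwrite(f"pics/{sys.argv[4]}.png",i["pixels"][:,:,::-1])
E
python3 d.py .3868 .2067 .14 w1
```

```text
t 2.1 pos [0.3862 0.2045 0.149 ] shift [0.0023 0.0003 0.009 ]
turn [-0.0013  0.0022 -0.007 ] F [0.3 0.  0.2] w 91.22306564525613 g 0.0
```

View pics/w1.png

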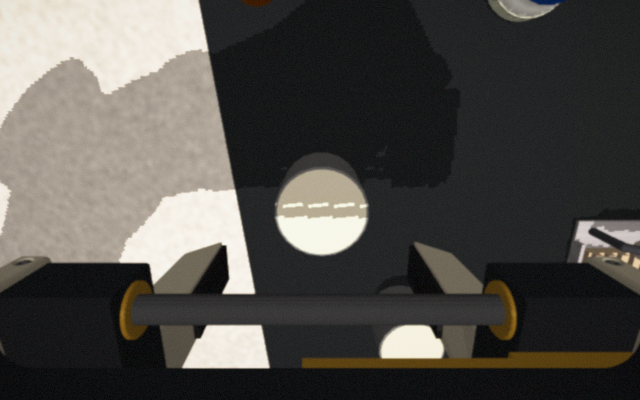

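The wrist view shows ring a's top at about (322,211), between the open fingers in the closing direction. Ring b is at the bottom edge (412,345). Next I check its position with the wrist calibration.

```bash
cat > ringpos.py <<'E'
# usage: ringpos.py file u v ztop : ring centre by depth-height mask around the given pixel
import sys
from h import *
i=dict(np.load(sys.argv[1]+".npz"));u,v,z=int(sys.argv[2]),int(sys.argv[3]),float(sys.argv[4])
vv,uu=np.mgrid[:400,:640];W=world(i,np.c_[uu.ravel(),vv.ravel()])
m=(abs(W[:,2]-z)<.006).reshape(400,640).astype(np.uint8)
n,l,st,c=cv2.connectedComponentsWithStats(m);k=l[v,u];print(k,st[k])
cn=max(cv2.findContours((l==k).astype(np.uint8),0,2)[0],key=cv2.contourArea)
p=world(i,cn[:,0],z);(x,y),r=cv2.minEnclosingCircle((p[:,:2]*1000).astype(np.float32));print("centre mm",x,y,"r",r,"medz",np.median(W[m.ravel()>0,2]))
E
python3 ringpos.py w1 322 205 .063
```

```text
1 [ 275  165   94   91 6689]
centre mm 388.4477844238281 207.34857177734375 r 33.474830627441406 medz 0.06397326661952926
```

Request:
arm_command:
  targets:
    - [[0.003,0.0015,0,0,0,-0.007],[0,0,0.03,0,0,0],[0,0,0.03,0,0,0],[0,0,0.03,0,0,0],[0,0,0.026,0,0,0],[0,0,0,0,0,0]]

```text
clock: 2.9
position: [0.387, 0.2118, 0.0326]
ee_rot: [-2.327, -2.109, 0.004]
force: [-0.5, 0.1, -0.6]
width: 0.998
gripper_force: 0.0
```

Request:
arm_command:
  targets:
    - [[0,0,0,0,0,0],[0,0,0,0,0,0],[0,0,0,0,0,0],[0,0,0,0,0,0],[0,0,0,0,0,0],[0,0,0,0,0,0]]
  jaw: 0.0
  newtons: 30

```text
clock: 3.65
position: [0.3886, 0.2116, 0.0345]
ee_rot: [-2.33, -2.107, -0.003]
force: [-0.8, -0.2, 8.2]
width: 0.719
gripper_force: 30.0
```

Request:
arm_command:
  targets:
    - [[0,0,-0.02,0,0,0],[0,0,-0.04,0,0,0],[0,0,-0.04,0,0,0],[0,0,0,0,0,0]]

```text
clock: 4.15
position: [0.3891, 0.2119, 0.1358]
ee_rot: [-2.33, -2.107, -0.008]
force: [0.6, 0.4, -5.2]
width: 0.718
gripper_force: 30.0
```

Request:
arm_command:
  targets:
    - [[-0.0165,0.0132,0,0,0,0],[-0.0365,0.0294,0,0,0,0],[-0.0365,0.0294,0,0,0,0],[-0.0365,0.0294,0,0,0,0],[-0.0365,0.0294,0,0,0,0],[-0.0365,0.0294,0,0,0,0],[-0.0365,0.0294,0,0,0,0],[-0.0365,0.0294,0,0,0,0],[-0.0365,0.0294,0,0,0,0],[-0.02,0.0163,0,0,0,0]]

```text
clock: 5.4
position: [0.6181, -0.145, 0.1314]
ee_rot: [-2.332, -2.104, 0.003]
force: [0.7, 0.1, -4.8]
width: 0.714
gripper_force: 30.0
```

Request:
arm_command:
  targets:
    - [[0,0,0,0,0,0],[0,0,0,0,0,0],[0,0,0,0,0,0]]

```text
clock: 5.78
position: [0.6178, -0.1408, 0.1329]
ee_rot: [-2.327, -2.108, 0.001]
force: [0.6, -0.2, -4.8]
width: 0.718
gripper_force: 30.0
```

```bash
python3 d.py .617 -.1436 .058 w2
```

```text
t 5.775 pos [ 0.6178 -0.1408  0.1329] shift [-0.0029 -0.0004  0.0749]
turn [-0.0016 -0.0009  0.007 ] F [ 0.6 -0.2 -4.8] w 65.89429682799343 g 29.998261034488678
```

View pics/w2.png

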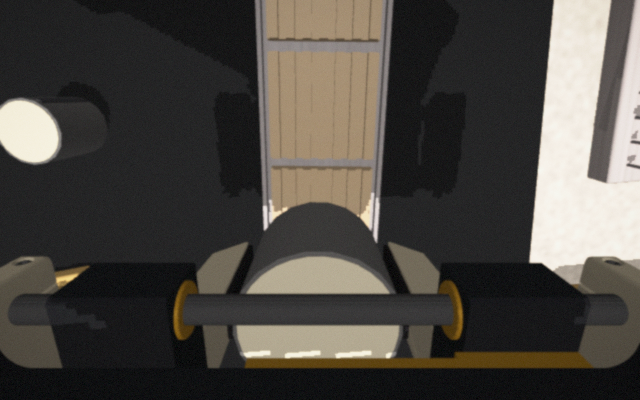

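The wrist view shows ring a held upright at about (320,310) over the near tile. The tray runs straight up the picture between columns 265 and 380, with tile gaps at rows 162 and 45.

```bash
python3 - <<'E'
from h import *
i=dict(np.load("w2.npz"));px=i["pixels"].astype(int)
print("gaps",np.round(world(i,[[271,162],[375,162],[264,45],[387,45]],.025),4))
print("depth z tile",world(i,[[320,110]])[0],world(i,[[320,140]],.025))
print("ring pts",np.round(world(i,[[320,256],[250,300],[392,300],[260,345],[385,345]],.1614),4), world(i,[[320,275]])[0])
d=np.array([.1057,.9944,0])
for c in ["T_a",616.6,-147.9],["T_b",625.1,-68.4],["T_c",633.6,11.2]:
    g=np.array([c[1]/1e3,c[2]/1e3,0])+.04*d;print(c[0],"gap after",g)
E
```

```text
gaps [[ 0.5867 -0.1033  0.025 ]
 [ 0.6623 -0.1108  0.025 ]
 [ 0.5931 -0.0252  0.025 ]
 [ 0.6741 -0.0333  0.025 ]]
depth z tile [ 0.62591301 -0.07022917  0.02656707] [[ 0.62388856 -0.09096307  0.025     ]]
ring pts [[ 0.6207 -0.1152  0.1614]
 [ 0.5929 -0.1307  0.1614]
 [ 0.6457 -0.1359  0.1614]
 [ 0.5936 -0.1511  0.1614]
 [ 0.6423 -0.1559  0.1614]] [ 0.62000971 -0.12248769  0.1620131 ]
T_a gap after [ 0.620828 -0.108124  0.      ]
T_b gap after [ 0.629328 -0.028624  0.      ]
T_c gap after [0.637828 0.050976 0.      ]
```

Request:
arm_command:
  targets:
    - [[-0.0005,0.0023,0,0,0,0.006],[0,0,0.02,0,0,0],[0,0,0.02,0,0,0],[0,0,0.015,0,0,0],[0,0,0.008,0,0,0],[0,0,0.003,0,0,0],[0,0,0,0,0,0]]

```text
clock: 6.7
position: [0.621, -0.1431, 0.068]
ee_rot: [2.336, 2.1, 0.001]
force: [0.2, 0.6, -4.1]
width: 0.713
gripper_force: 30.0
```

Request:
arm_command:
  targets:
    - [[0,0,0.002,0,0,0],[0,0,0.002,0,0,0],[0,0,0.002,0,0,0],[0,0,0.002,0,0,0],[0,0,0,0,0,0]]

```text
clock: 7.32
position: [0.6206, -0.143, 0.0595]
ee_rot: [-2.336, -2.1, 0.0]
force: [-0.5, 0.1, -4.5]
width: 0.717
gripper_force: 30.0
```

Request:
arm_command:
  targets:
    - [[0.001,0,0.001,0,0,0],[0,0,0.001,0,0,0],[0,0,0.001,0,0,0],[0,0,0,0,0,0]]

```text
clock: 7.82
position: [0.6209, -0.142, 0.0567]
ee_rot: [2.336, 2.1, 0.0]
force: [-0.3, -0.3, -4.8]
width: 0.715
gripper_force: 30.0
```

Request:
arm_command:
  targets:
    - [[0,0,0.001,0,0,0],[0,0,0.001,0,0,0],[0,0,0,0,0,0]]

```text
clock: 8.2
position: [0.6208, -0.1421, 0.0566]
ee_rot: [-2.337, -2.1, -0.002]
force: [-7.1, 2.4, 15.6]
width: 0.716
gripper_force: 30.0
```

Request:
arm_command:
  targets:
    - [[0,0,-0.001,0,0,0],[0,0,0,0,0,0],[0,0,0,0,0,0],[0,0,0,0,0,0]]
  jaw: 0.0918

```text
clock: 8.7
position: [0.6209, -0.1421, 0.0556]
ee_rot: [2.336, 2.1, -0.0]
force: [0.5, -0.7, 0.2]
width: 0.995
gripper_force: 0.0
```

Request:
arm_command:
  targets:
    - [[0,0,-0.02,0,0,0],[0,0,-0.04,0,0,0],[0,0,-0.03,0,0,0],[0,0,0,0,0,0]]

```text
clock: 9.2
position: [0.6227, -0.1428, 0.1497]
ee_rot: [2.333, 2.097, 0.006]
force: [-0.2, -0.0, -0.5]
width: 1.001
gripper_force: 0.0
```

Request:
arm_command:
  targets:
    - [[0.0145,-0.014,0,0,0,0],[0.029,-0.028,0,0,0,0],[0.029,-0.028,0,0,0,0],[0.029,-0.028,0,0,0,0],[0.029,-0.028,0,0,0,0],[0.029,-0.028,0,0,0,0],[0.029,-0.028,0,0,0,0],[0.0136,-0.0141,0,0,0,0],[0,0,0,0,0,0],[0,0,0,0,0,0]]
  jaw: 0.08

```text
clock: 10.45
position: [0.4478, 0.0791, 0.146]
ee_rot: [2.336, 2.099, 0.001]
force: [-0.1, -0.8, 0.1]
width: 0.872
gripper_force: 0.0
```

```bash
python3 d.py .4468 .0797 .032 w3
python3 - <<'E'
from h import *
i=dict(np.load("w3.npz"));vv,uu=np.mgrid[:400,:640];W=world(i,np.c_[uu.ravel(),vv.ravel()])
for z in(.058,.063):
    m=(abs(W[:,2]-z)<.004).reshape(400,640).astype(np.uint8);n,l,st,c=cv2.connectedComponentsWithStats(m)
    for k in range(1,n):
        if st[k][4]>800: print(z,st[k],c[k],world(i,c[k],z))
E
```

```text
t 10.45 pos [0.4478 0.0791 0.146 ] shift [ 0.0005 -0.0012  0.114 ]
turn [ 0.0007  0.0001 -0.0009] F [-0.1 -0.8  0.1] w 80.06707369620952 g 0.0
0.058 [ 580   78   60   24 1250] [611.0536  89.5384] [[0.64091135 0.14292095 0.058     ]]
0.058 [ 281  176   76   74 4374] [318.58070416 212.5829904 ] [[0.44835494 0.08112439 0.058     ]]
0.063 [ 281  178   76   72 2709] [318.38095238 213.48837209] [[0.44831237 0.08220315 0.063     ]]
```

Request:
arm_command:
  targets:
    - [[0.001,0,0.014,0,0,0],[0,0,0.03,0,0,0],[0,0,0.03,0,0,0],[0,0,0.03,0,0,0],[0,0,0.01,0,0,0],[0,0,0,0,0,0],[0,0,0,0,0,0]]

```text
clock: 11.38
position: [0.448, 0.0807, 0.0324]
ee_rot: [2.336, 2.1, 0.002]
force: [-0.2, 0.1, 1.1]
width: 0.87
gripper_force: 0.0
```

Request:
arm_command:
  targets:
    - [[0,0,0,0,0,0],[0,0,0,0,0,0],[0,0,0,0,0,0],[0,0,0,0,0,0],[0,0,0,0,0,0],[0,0,0,0,0,0]]
  jaw: 0.0
  newtons: 25

```text
clock: 12.12
position: [0.4478, 0.0809, 0.032]
ee_rot: [2.336, 2.1, 0.001]
force: [-0.2, 0.6, 5.6]
width: 0.586
gripper_force: 25.0
```

Request:
arm_command:
  targets:
    - [[0,0,-0.02,0,0,0],[0,0,-0.04,0,0,0],[0,0,-0.04,0,0,0],[0,0,0,0,0,0]]

```text
clock: 12.62
position: [0.4487, 0.0812, 0.1337]
ee_rot: [2.335, 2.1, 0.007]
force: [0.8, 0.5, -3.5]
width: 0.585
gripper_force: 25.0
```

Request:
arm_command:
  targets:
    - [[-0.0108,0.0162,0,0,0,0],[-0.0216,0.0324,0,0,0,0],[-0.0216,0.0324,0,0,0,0],[-0.0216,0.0324,0,0,0,0],[-0.0216,0.0324,0,0,0,0],[-0.0216,0.0324,0,0,0,0],[-0.0107,0.0163,0,0,0,0],[0,0,0,0,0,0],[0,0,0,0,0,0],[0,0,0,0,0,0]]

```text
clock: 13.88
position: [0.6262, -0.0676, 0.1312]
ee_rot: [-2.334, -2.101, 0.001]
force: [0.3, 0.8, -3.1]
width: 0.588
gripper_force: 25.0
```

```bash
python3 d.py .6275 -.0685 .054 w4
```

```text
t 13.875 pos [ 0.6262 -0.0676  0.1312] shift [-0.0008  0.0015  0.0772]
turn [-0.0013 -0.0007  0.0007] F [ 0.3  0.8 -3.1] w 53.95268422287825 g 24.99932885169983
```

View pics/w4.png

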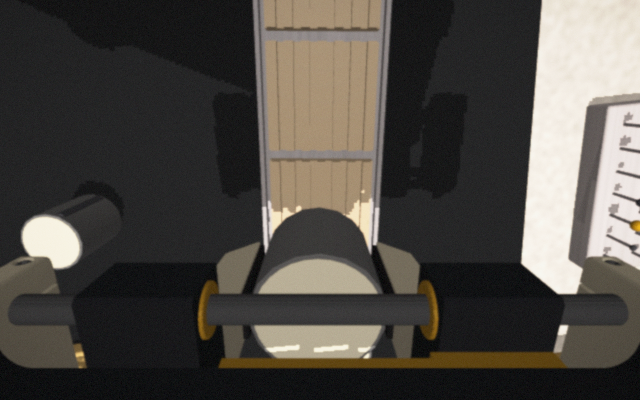

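Ring b hangs upright at about (320,305) over its tile. The tile gaps are at rows 155 and 35, with tile edges at columns 271 and 374.

```bash
python3 - <<'E'
from h import *
i=dict(np.load("w4.npz"))
print(np.round(world(i,[[271,155],[374,155],[265,35],[380,35]],.025),4), np.round(world(i,[[320,258]],.157),4))
E
```

```text
[[ 0.5964 -0.0245  0.025 ]
 [ 0.6703 -0.0323  0.025 ]
 [ 0.604   0.0538  0.025 ]
 [ 0.6787  0.0459  0.025 ]] [[ 0.6291 -0.0441  0.157 ]]
```

Request:
arm_command:
  targets:
    - [[-0.001,0.0018,0,0,0,0],[0,0,0.02,0,0,0],[0,0,0.02,0,0,0],[0,0,0.02,0,0,0],[0,0,0.008,0,0,0],[0,0,0.003,0,0,0],[0,0,0.002,0,0,0],[0,0,0.001,0,0,0],[0,0,0.001,0,0,0],[0,0,0,0,0,0]]

```text
clock: 15.18
position: [0.6288, -0.0699, 0.0569]
ee_rot: [2.336, 2.1, 0.0]
force: [-0.4, -0.4, -2.2]
width: 0.587
gripper_force: 25.0
```

Request:
arm_command:
  targets:
    - [[0,0,0.001,0,0,0],[0,0,0,0,0,0],[0,0,0,0,0,0]]

```text
clock: 15.55
position: [0.6287, -0.0698, 0.0557]
ee_rot: [-2.336, -2.1, -0.0]
force: [0.5, 0.4, -3.1]
width: 0.584
gripper_force: 25.0
```

Request:
arm_command:
  targets:
    - [[0.001,0,0.001,0,0,0],[0,0,0,0,0,0],[0,0,0.001,0,0,0],[0,0,0,0,0,0]]

```text
clock: 16.05
position: [0.6289, -0.0688, 0.0542]
ee_rot: [-2.336, -2.1, -0.001]
force: [-2.9, 1.9, 3.8]
width: 0.586
gripper_force: 25.0
```

Request:
arm_command:
  targets:
    - [[0,0,0,0,0,0],[0,0,0,0,0,0],[0,0,0,0,0,0],[0,0,0,0,0,0]]
  jaw: 0.078

```text
clock: 16.55
position: [0.6289, -0.0689, 0.0537]
ee_rot: [2.336, 2.1, 0.0]
force: [0.8, -0.7, 1.1]
width: 0.847
gripper_force: 0.0
```

Request:
arm_command:
  targets:
    - [[0,0,-0.02,0,0,0],[0,0,-0.04,0,0,0],[0,0,-0.03,0,0,0],[0,0,0,0,0,0]]

```text
clock: 17.05
position: [0.6308, -0.0694, 0.1478]
ee_rot: [2.333, 2.097, 0.007]
force: [0.6, -0.1, -0.2]
width: 0.848
gripper_force: 0.0
```

Request:
arm_command:
  targets:
    - [[-0.0015,-0.0187,0,0,0,0],[-0.0031,-0.0375,0,0,0,0],[-0.0031,-0.0375,0,0,0,0],[-0.0031,-0.0375,0,0,0,0],[-0.0031,-0.0375,0,0,0,0],[-0.0015,-0.0187,0,0,0,0],[0,0,0,0,0,0],[0,0,0,0,0,0],[0,0,0,0,0,0]]
  jaw: 0.068

```text
clock: 18.18
position: [0.4419, -0.0644, 0.1438]
ee_rot: [2.336, 2.1, 0.0]
force: [-0.6, 0.4, -0.6]
width: 0.74
gripper_force: 0.0
```

```bash
cat > find.py <<'E'
# usage: find.py file z... : blobs of points at those heights
import sys
from h import *
i=dict(np.load(sys.argv[1]+".npz"));vv,uu=np.mgrid[:400,:640];W=world(i,np.c_[uu.ravel(),vv.ravel()])
for z in map(float,sys.argv[2:]):
    m=(abs(W[:,2]-z)<.004).reshape(400,640).astype(np.uint8);n,l,st,c=cv2.connectedComponentsWithStats(m)
    for k in range(1,n):
        if st[k][4]>500: print(z,st[k],np.round(world(i,c[k],z),4))
E
python3 d.py .4403 -.0644 .030 w5; python3 find.py w5 .053
```

```text
t 18.175 pos [ 0.4419 -0.0644  0.1438] shift [-0.0002 -0.0017  0.1138]
turn [ 0.0007  0.0003 -0.0002] F [-0.6  0.4 -0.6] w 67.89557607816923 g 0.0
0.053 [541 156  58  73 594] [[ 0.6089 -0.0603  0.053 ]]
0.053 [ 288  184   59   58 2597] [[ 0.4412 -0.0631  0.053 ]]
```

Request:
arm_command:
  targets:
    - [[0.0006,-0.0008,0.014,0,0,0],[0,0,0.03,0,0,0],[0,0,0.03,0,0,0],[0,0,0.03,0,0,0],[0,0,0.01,0,0,0],[0,0,0,0,0,0],[0,0,0,0,0,0]]

```text
clock: 19.1
position: [0.4407, -0.0637, 0.0304]
ee_rot: [2.336, 2.1, 0.001]
force: [-0.6, -0.5, 0.2]
width: 0.74
gripper_force: 0.0
```

Request:
arm_command:
  targets:
    - [[0,0,0,0,0,0],[0,0,0,0,0,0],[0,0,0,0,0,0],[0,0,0,0,0,0],[0,0,0,0,0,0],[0,0,0,0,0,0]]
  jaw: 0.0
  newtons: 20

```text
clock: 19.85
position: [0.4405, -0.0635, 0.03]
ee_rot: [2.336, 2.1, 0.001]
force: [-0.9, 0.8, 5.5]
width: 0.452
gripper_force: 20.0
```

Request:
arm_command:
  targets:
    - [[0,0,-0.02,0,0,0],[0,0,-0.04,0,0,0],[0,0,-0.04,0,0,0],[0,0,0,0,0,0]]

```text
clock: 20.35
position: [0.4416, -0.0637, 0.1317]
ee_rot: [2.334, 2.099, 0.006]
force: [0.0, 1.1, -2.3]
width: 0.457
gripper_force: 20.0
```

Request:
arm_command:
  targets:
    - [[0.0079,0.0156,0,0,0,0],[0.0159,0.0312,0,0,0,0],[0.0159,0.0312,0,0,0,0],[0.0159,0.0312,0,0,0,0],[0.0159,0.0312,0,0,0,0],[0.0159,0.0312,0,0,0,0],[0.0078,0.0153,0,0,0,0],[0,0,0,0,0,0],[0,0,0,0,0,0],[0,0,0,0,0,0]]

```text
clock: 21.6
position: [0.6353, 0.0108, 0.1293]
ee_rot: [-2.337, -2.099, 0.001]
force: [-0.5, -0.0, -1.1]
width: 0.456
gripper_force: 20.0
```

```bash
python3 d.py .6365 .0113 .052 w6
```

```text
t 21.6 pos [0.6353 0.0108 0.1293] shift [0.0007 0.0012 0.0773]
turn [-0.001   0.0001 -0.0012] F [-0.5 -0.  -1.1] w 41.86894577460772 g 19.999592900276184
```

View pics/w6.png

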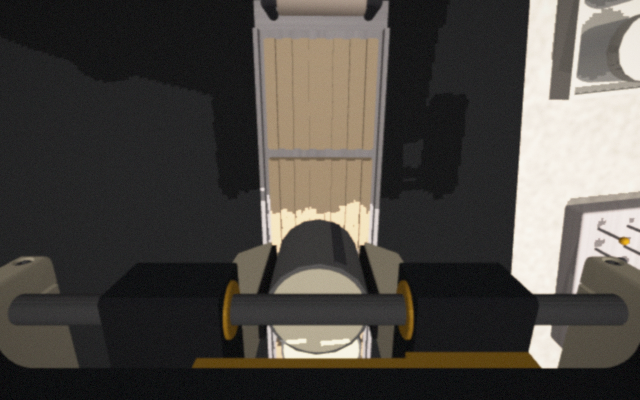

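Ring c hangs over its tile at about (318,310). The next gap is at row 154 (columns 271 to 374), and the handle is at the top (315,10).

Request:
arm_command:
  targets:
    - [[0.0004,0.002,0,0,0,0],[0,0,0.02,0,0,0],[0,0,0.02,0,0,0],[0,0,0.02,0,0,0],[0,0,0.008,0,0,0],[0,0,0.003,0,0,0],[0,0,0.002,0,0,0],[0,0,0.001,0,0,0],[0,0,0.001,0,0,0],[0,0,0,0,0,0]]

```text
clock: 22.9
position: [0.6382, 0.0114, 0.0549]
ee_rot: [2.336, 2.1, 0.0]
force: [0.8, -0.2, -1.9]
width: 0.453
gripper_force: 20.0
```

Request:
arm_command:
  targets:
    - [[0,0,0.001,0,0,0],[0,0,0,0,0,0],[0,0,0.001,0,0,0],[0,0,0,0,0,0],[0,0,0,0,0,0]]

```text
clock: 23.52
position: [0.6381, 0.0114, 0.0527]
ee_rot: [2.336, 2.1, -0.0]
force: [0.3, 0.3, -2.8]
width: 0.452
gripper_force: 20.0
```

Request:
arm_command:
  targets:
    - [[0,0,0.001,0,0,0],[0,0,0,0,0,0],[0,0,0,0,0,0]]

```text
clock: 23.9
position: [0.6382, 0.0114, 0.0521]
ee_rot: [2.336, 2.1, 0.001]
force: [-2.9, 0.6, 5.9]
width: 0.456
gripper_force: 20.0
```

Request:
arm_command:
  targets:
    - [[0,0,0,0,0,0],[0,0,0,0,0,0],[0,0,0,0,0,0],[0,0,0,0,0,0]]
  jaw: 0.066

```text
clock: 24.4
position: [0.6381, 0.0114, 0.0517]
ee_rot: [2.336, 2.1, -0.0]
force: [-0.3, -0.2, 0.7]
width: 0.719
gripper_force: 0.0
```

Request:
arm_command:
  targets:
    - [[0,0,-0.02,0,0,0],[0,0,-0.04,0,0,0],[0,0,-0.035,0,0,0],[0,0,0,0,0,0]]

```text
clock: 24.9
position: [0.6403, 0.0111, 0.1512]
ee_rot: [2.334, 2.097, 0.008]
force: [-1.0, 0.9, 0.0]
width: 0.717
gripper_force: 0.0
```

Request:
arm_command:
  targets:
    - [[-0.0221,-0.0043,0,0,0,0],[-0.0443,-0.0086,0,0,0,0],[-0.0443,-0.0086,0,0,0,0],[-0.0443,-0.0086,0,0,0,0],[-0.0443,-0.0086,0,0,0,0],[-0.0443,-0.0086,0,0,0,0],[-0.0443,-0.0086,0,0,0,0],[-0.0443,-0.0086,0,0,0,0],[-0.0443,-0.0086,0,0,0,0],[-0.0221,-0.0043,0,0,0,0]]
  jaw: 0.056

```text
clock: 26.15
position: [0.5152, -0.3808, 0.1462]
ee_rot: [-2.341, -2.094, 0.004]
force: [-0.4, 0.5, 0.8]
width: 0.611
gripper_force: 0.0
```

Request:
arm_command:
  targets:
    - [[0,0,0,0,0,0],[0,0,0,0,0,0],[0,0,0,0,0,0]]

```text
clock: 26.52
position: [0.5193, -0.3753, 0.1465]
ee_rot: [-2.334, -2.102, -0.001]
force: [0.8, 0.5, -0.3]
width: 0.607
gripper_force: 0.0
```

```bash
python3 d.py .5193 -.3767 .029 w7; python3 find.py w7 .047
python3 - <<'E'
from h import *
i=dict(np.load("top0.npz"));vv,uu=np.mgrid[110:200,420:530];W=world(i,np.c_[uu.ravel(),vv.ravel()])
for n,c in [("bowl",(.69,-.36)),("cup",(.6,-.5))]:
    k=np.hypot(W[:,0]-c[0],W[:,1]-c[1])<.085;k&=W[:,2]>.03;k&=W[:,2]<.3;print(n,W[k].min(0),W[k].max(0))
E
```

```text
t 26.525 pos [ 0.5193 -0.3753  0.1465] shift [-0.0015  0.0002  0.1175]
turn [-0.0003 -0.001   0.0014] F [ 0.8  0.5 -0.3] w 55.687633783058665 g 0.0
0.047 [ 508  118  132  137 2260] [[ 0.7278 -0.3873  0.047 ]]
0.047 [ 299  191   41   40 1245] [[ 0.5201 -0.3758  0.047 ]]
bowl [ 0.64130985 -0.43447186  0.03028068] [ 0.75573355 -0.32058864  0.06958414]
cup [ 0.57036295 -0.55180201  0.03008207] [ 0.64173374 -0.47950697  0.06033144]
```

View pics/w7.png

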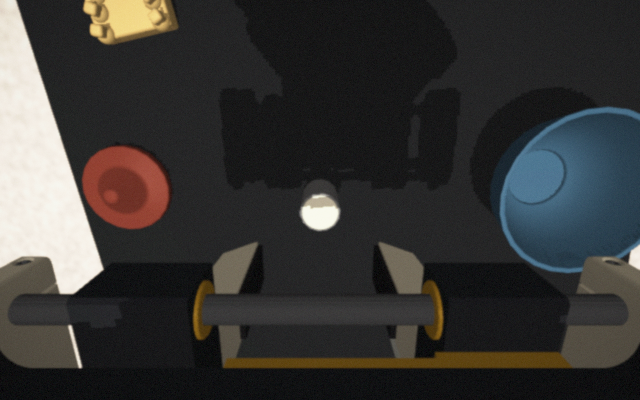

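Ring d is at (320,211), centred between the fingers. The bowl on the right starts at about x = 0.64 m, outside the gripper body's reach.

Request:
arm_command:
  targets:
    - [[-0.0009,0.0006,0.0175,0,0,0],[0,0,0.03,0,0,0],[0,0,0.03,0,0,0],[0,0,0.03,0,0,0],[0,0,0.01,0,0,0],[0,0,0,0,0,0],[0,0,0,0,0,0]]

```text
clock: 27.45
position: [0.5199, -0.3782, 0.0302]
ee_rot: [2.335, 2.099, 0.001]
force: [0.0, 0.2, 0.0]
width: 0.609
gripper_force: 0.0
```

Request:
arm_command:
  targets:
    - [[0,0,0,0,0,0],[0,0,0,0,0,0],[0,0,0,0,0,0],[0,0,0,0,0,0],[0,0,0,0,0,0],[0,0,0,0,0,0]]
  jaw: 0.0
  newtons: 15

```text
clock: 28.2
position: [0.5196, -0.3778, 0.0295]
ee_rot: [2.336, 2.1, 0.0]
force: [-1.0, 0.8, 5.6]
width: 0.321
gripper_force: 15.0
```

Request:
arm_command:
  targets:
    - [[0,0,-0.02,0,0,0],[0,0,-0.04,0,0,0],[0,0,-0.04,0,0,0],[0,0,-0.025,0,0,0],[0,0,0,0,0,0]]

```text
clock: 28.82
position: [0.5202, -0.3787, 0.1572]
ee_rot: [2.333, 2.097, 0.002]
force: [-0.2, -0.0, -2.5]
width: 0.326
gripper_force: 15.0
```

Request:
arm_command:
  targets:
    - [[0.0239,0.0038,0,0,0,0],[0.0478,0.0076,0,0,0,0],[0.0478,0.0076,0,0,0,0],[0.0478,0.0076,0,0,0,0],[0.0478,0.0076,0,0,0,0],[0.0478,0.0076,0,0,0,0],[0.0478,0.0076,0,0,0,0],[0.0478,0.0076,0,0,0,0],[0.0478,0.0076,0,0,0,0],[0.0478,0.0076,0,0,0,0]]

```text
clock: 30.08
position: [0.6389, 0.0677, 0.1533]
ee_rot: [-2.336, -2.1, 0.002]
force: [0.1, -0.8, -1.0]
width: 0.322
gripper_force: 15.0
```

Request:
arm_command:
  targets:
    - [[0.0237,0.0034,0,0,0,0],[0,0,0,0,0,0],[0,0,0,0,0,0],[0,0,0,0,0,0]]

```text
clock: 30.58
position: [0.645, 0.0871, 0.1543]
ee_rot: [2.339, 2.097, -0.001]
force: [0.7, 0.1, -0.3]
width: 0.325
gripper_force: 15.0
```

```bash
python3 d.py .6453 .0893 .0515 w8
```

```text
t 30.575 pos [0.645  0.0871 0.1543] shift [2.300e-03 1.000e-04 1.028e-01]
turn [-0.0001  0.0008 -0.0032] F [ 0.7  0.1 -0.3] w 29.834859868384843 g 14.999902546405792
```

View pics/w8.png

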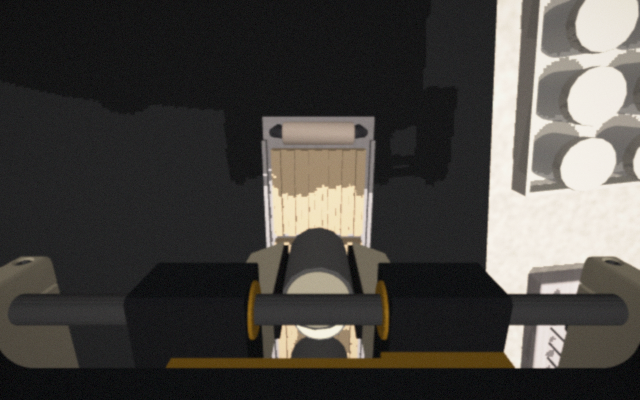

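Ring d hangs upright at about (319,305). The tile by the handle spans rows 149 to 239 at columns 270 to 366, and the handle grip is at (318,132).

```bash
python3 - <<'E'
from h import *
i=dict(np.load("w8.npz"))
print(np.round(world(i,[[273,149],[364,149],[319,149],[319,239],[319,259]],.025),4),np.round(world(i,[[318,132]]),4),np.round(world(i,[[319,269]],.172),4))
E
```

```text
[[0.6143 0.1311 0.025 ]
 [0.6852 0.1233 0.025 ]
 [0.6501 0.1272 0.025 ]
 [0.6418 0.0511 0.025 ]
 [0.6397 0.0324 0.025 ]] [[0.6511 0.1435 0.0568]] [[0.6467 0.1018 0.172 ]]
```

Request:
arm_command:
  targets:
    - [[0.001,0.0008,0.01,0,0,-0.002],[0,0,0.02,0,0,0],[0,0,0.025,0,0,0],[0,0,0.02,0,0,0],[0,0,0.013,0,0,0],[0,0,0.005,0,0,0],[0,0,0.002,0,0,0],[0,0,0.002,0,0,0],[0,0,0,0,0,0],[0,0,0,0,0,0]]

```text
clock: 31.88
position: [0.6463, 0.0904, 0.0576]
ee_rot: [2.334, 2.103, 0.001]
force: [-0.4, -0.3, 0.1]
width: 0.324
gripper_force: 15.0
```

Good position; lowering gently.

Request:
arm_command:
  targets:
    - [[0,0,0.002,0,0,0],[0,0,0.001,0,0,0],[0,0,0.001,0,0,0],[0,0,0.001,0,0,0],[0,0,0,0,0,0],[0,0,0,0,0,0]]

```text
clock: 32.62
position: [0.6461, 0.0903, 0.0522]
ee_rot: [-2.334, -2.103, 0.0]
force: [-0.6, -0.3, -0.5]
width: 0.324
gripper_force: 15.0
```

Request:
arm_command:
  targets:
    - [[0,0,0.0007,0,0,0],[0,0,0,0,0,0],[0,0,0,0,0,0]]

```text
clock: 33.0
position: [0.6462, 0.0903, 0.0516]
ee_rot: [2.334, 2.103, 0.0]
force: [-1.0, 0.0, 0.3]
width: 0.325
gripper_force: 15.0
```

Request:
arm_command:
  targets:
    - [[0,0,0.0007,0,0,0],[0,0,0,0,0,0],[0,0,0,0,0,0]]

```text
clock: 33.38
position: [0.6462, 0.0903, 0.0515]
ee_rot: [-2.334, -2.103, -0.001]
force: [-2.8, -0.8, 6.3]
width: 0.32
gripper_force: 15.0
```

Contact. I release, lift, move away toward the robot's left, and check.

Request:
arm_command:
  targets:
    - [[0,0,0,0,0,0],[0,0,0,0,0,0],[0,0,0,0,0,0],[0,0,0,0,0,0]]
  jaw: 0.056

```text
clock: 33.88
position: [0.6461, 0.0903, 0.0507]
ee_rot: [-2.334, -2.103, 0.0]
force: [0.3, 0.2, 1.7]
width: 0.606
gripper_force: 0.0
```

Request:
arm_command:
  targets:
    - [[0,0,-0.02,0,0,0],[0,0,-0.04,0,0,0],[0,0,-0.05,0,0,0],[0,0,-0.05,0,0,0],[0,0,-0.03,0,0,0],[0,0,0,0,0,0]]

```text
clock: 34.62
position: [0.6476, 0.09, 0.2453]
ee_rot: [2.332, 2.1, 0.009]
force: [0.4, 0.5, -0.6]
width: 0.609
gripper_force: 0.0
```

Request:
arm_command:
  targets:
    - [[0.03,-0.025,0,0,0,0],[0.04,-0.03,0,0,0,0],[0.04,-0.03,0,0,0,0],[0.04,-0.03,0,0,0,0],[0.04,-0.03,0,0,0,0],[0.04,-0.03,0,0,0,0],[0.03,-0.02,0,0,0,0],[0,0,0,0,0,0],[0,0,0,0,0,0]]

```text
clock: 35.75
position: [0.4795, 0.3682, 0.2408]
ee_rot: [2.334, 2.101, -0.001]
force: [0.9, 0.9, 0.2]
width: 0.611
gripper_force: 0.0
```

```bash
python3 - <<'E'
from h import *
from cell import arm
i=arm.get_image("top");np.savez("top1.npz",**i)
cv2.imwrite("pics/top1.png",cv2.resize(i["pixels"][100:300,200:500,::-1],None,fx=2.6,fy=2.6,interpolation=3))
vv,uu=np.mgrid[:400,:640];W=world(i,np.c_[uu.ravel(),vv.ravel()]).reshape(400,640,3);px=i["pixels"].astype(int)
T=np.array([.6293,-.0286]);d=np.array([.1057,.9944]);e=np.array([.9944,-.1057])
for n,z,k in [("a",.085,-1.5),("b",.08,-.5),("c",.075,.5),("d",.069,1.5)]:
    t=T+.08*k*d;m=(abs(W[...,2]-z)<.012)&(np.hypot(W[...,0]-t[0],W[...,1]-t[1])<.045)&(px.min(2)>110)
    ys,xs=np.nonzero(m);p=world(i,[xs.mean(),ys.mean()],z)[0];o=p[:2]-t
    print(n,m.sum(),"z",np.median(W[...,2][m]),np.round(p,4),"off along/across mm",np.round(1000*np.array([o@d,o@e]),1))
E
```

```text
a 463 z 0.08458267127106489 [ 0.6176 -0.1465  0.085 ] off along/across mm [1.6 0.8]
b 309 z 0.07971422736218536 [ 0.626  -0.0697  0.08  ] off along/across mm [-1.2  1.1]
c 187 z 0.07457875183757112 [0.6353 0.0104 0.075 ] off along/across mm [-0.6  1.9]
d 95 z 0.06901384020254375 [0.6433 0.0909 0.069 ] off along/across mm [0.3 1.3]
```

View pics/top1.png

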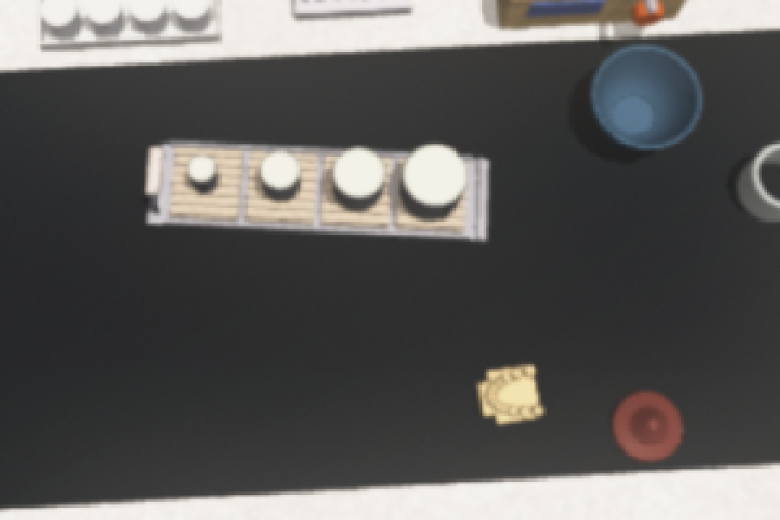

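The top view shows all four rings upright, running from smallest at the handle (202,170) to largest at the far end (433,175). Each is within 2 mm of its tile's middle, and the model (512,393) looks unmoved.

```bash
python3 -c "
from cell import arm
print(arm.sign_off())"
```

```text
the job is handed in; nothing more can be done
None
```

The job is handed in at about 36 s: all four rings stand upright within about 2 mm of their tile middles, smallest by the handle to largest at the far end, and the tooth model was not touched.

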